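# Rock a stuck locating block out of its jig base

### The arm

A 7-joint arm with a two-finger parallel gripper is mounted at the origin on a cart in front of the work surface, level with it; the furniture and walls round the work are solid. World frame = base frame: x ahead of the robot, y to its left, z up, the work surface at z = 0. Lengths are in m, angles in rad, forces in N, time in s.
With the tool pointing down it reaches from about 0.35 to 0.9 m from the base axis. Payload 8.1 kg.
Tool frame: the origin (TCP) lies at the centre of the arm's flange, where the gripper is bolted on; the fingertips stand 178 mm ahead of it and the grasp point (between the pads) lies 159 mm ahead of it; z points along the fingers, y is the direction in which the jaws open and shut (so a half turn about z gives the same grasp; the last joint's range is limited). The gripper opens to 92 mm and grips with 3 to 60 N. Pads are 19 mm wide; open, the fingers measure 130 mm over their backs; the gripper's body (75 mm by 190 mm) begins 47 mm behind the grasp point.
Start: joints at [1.182, 0.434, 0.025, 1.573, -0.012, 1.134, -0.075], TCP at [0.176, -0.6, 0.405] pointing down, gripper open.
Joint ranges: [-2.62, 2.62], [-0.44, 2.09], [-1.27, 1.32], [0.08, 2.57], [-1.32, 4.46], [0.12, 2], [-2.74, 2.74]. Speed limits (rad/s): [2.22, 2.22, 3.01, 3.01, 3.14, 3.14, 3.14].

### API

Orientations are given as a rotation vector (axis times angle).
In Python, from cell import arm, get_image, camera_model gives the robot as it stands. The module is installed in compiled form; this text tells all that it offers.
- The arm moves only by the shell command python3 -m pendant 'ROWS' [FORCE]. ROWS is JSON, a list that holds one entry, the list of rows, each a list of 7 numbers: the shift along the tool's x, y, z in mm, then the turn, a rotation vector about the tool's x, y, z in rad, then the closure, from -1 (fully open) to 1 (shut). In form: [[[x, y, z, rx, ry, rz, hand], ...]]. A call has 1 to 20 rows; each row is the pose to reach, as a shift and turn from the pose commanded when the call began, along the tool's axes at that moment; what a row does not reach only later rows make up. A row lasts 1/8 s, in which the tool goes at most 62.5 mm and 10.7 degrees, less where a joint would pass 70% of its speed; a pose out of reach is approached as far as the arm can. A call with a gripper value outside its range is refused whole. The fingers move at their own pace and stop on an object; FORCE is the grip in N (left out, the last holds). Time passes only in rows, so rows that repeat a pose let the fingers close. It gives the time, the measured TCP pose, the force and the opening at its end, in the units of the state.
- arm.observe(): the state, without advancing time (a new reading comes with each control period).
- get_image(name): name is "scene" or "top"; returns the picture (384x512x3 uint8, red, green, blue); there is no depth.
- camera_model(name): a dict with "fx", "fy", "cx", "cy" (pixels), "k1" (the pictures are not rectified: a ray, as slopes to the right and down, at radius r is drawn at 1 + k1 r^2 times it, then the intrinsics apply), "position" and "orientation" of the camera in the world. Camera axes: x right, y down, z forward; pixel columns grow to the right and rows downward; lengths in m; the calibration is good to about 2 mm. A picture is of the moment at which its call begins. camera_model takes no time and is no camera call.
- arm.sign_off(): hands the job in, once; it reports no verdict.
The state is a dict: "clock": time; "joints": joint angles; "dq": joint speeds; "joint_efforts": joint torques, N m; "position": TCP position; "ee_rot": TCP orientation; "force": force on the tool from outside, world axes, zero at the start; "ft_torque": the same for the moment, N m; "width": opening from 0.0 (shut) to 1.0 (fully open).
Only numpy, scipy, OpenCV 4.12 (cv2) and the standard library are available. Lean on these libraries where they do the work, as an engineer would, in place of code of your own. Each camera call takes 0.05 s, during which the arm holds its last target.

### The job

The steel locating block is stuck tight in the slot of the loose, heavy jig base. Grip it by its head and rock it side to side along the length of the slot, about ten degrees over and at least twice each way while its lower end is still in the slot, easing it up until it comes free; do not lift, tip, drag or turn the base along with it, and leave the things lying around it alone. Finish still holding the block upright over its slot, its lower end about two centimetres clear of the top of the base, and keep holding it still: do not put it down or let go.

Things in the scene. Friction and masses are not known exactly. Their poses are not given: they have to be found in the camera images.
- jig_base: Plain aluminium jig base, a loose slab 120 x 190 x 36 mm (its x, y, z), 2.6 kg (25 N), standing on the worktop; origin at the centre of its underside, z up. In the middle of its top is an open slot. Two steel pin heads stand 3.5 mm proud of the top, 75 mm from the middle along y. File boxes 0.41 m tall stand left of it, from y = -0.10 and x = 0.24 m on: keep the elbow clear.
- base_end (a point): Middle of the top edge at the base's +y end, 95 mm from its middle, 36 mm above the worktop; axes as the base's. It shows whether the base has been turned.
- slot_mouth (a point): Centre of the slot's mouth in the top face of the base, 36 mm above the worktop; axes as the base's. The slot is 20 mm wide in x, 68 mm long in y and 27 mm deep (floor 9 mm above the worktop): 4 mm of play at each end of the block's tongue, enough to tilt it about 12 degrees either way.
- slot_grip (a point): Centre of the pinch, 10 mm below the slot mouth. Brass spring cheeks (14 mm high) pinch the tongue's flat sides 22 mm either side of here in y; friction holds each end with 20 to 30 N. A straight pull lifts the base too; rocking in the base's y-z plane (about its x) slips one end at a time, up 4 to 6 mm a 20 degree swing. They let go when the block has risen about 17 mm.
- loc_block: Bare steel locating block, 94 mm tall, 0.3 kg, seated upright in the slot, axes parallel to the base's. Origin at the centre of its foot's underside, z up, at first 9 mm above the worktop. From below (x by y): foot 16 x 30 mm to z = 8, tongue 16 x 60 to 26, neck 16 x 34 to 36, head 24 x 40 to 94 mm. Grip the head, across its 40 mm (y; it cannot turn in the grip) or 24 mm (x).
- block_head (a point): Middle of the block's head, on its axis, 68 mm above the underside of its foot; the place to grip. Axes as the block's.
- steel_disc: Bystander: dull steel gauge disc, 35 mm across, 8 mm thick, lying on the worktop beside the base; origin at the centre of its underside. Leave alone.
- rubber_chip: Bystander: small black rubber offcut, 29 x 45 x 12 mm, lying beyond the base; origin at the centre of its underside. Leave alone.
- lot_stamp: Bystander: wooden hand stamp, 43 x 61 x 51 mm, standing beside the base; origin at the centre of its underside. Leave alone.
There are look-alikes about, which are no part of the job. There is more than one size of the loc_block; the one meant has the size given above.

How it is judged:
On the way, in this order (a step that is already met when the one before it is completed fails the run):
1. the block is rocked over to the base's +y side, its lower end still in the slot (z of loc_block in the frame of jig_base below 0.036 m and angle between loc_block's own z axis and vertical above 0.08 rad and y of block_head in the frame of jig_base above 0.003 m), for 0.1 s.
2. then over to the -y side, still in the slot (z of loc_block in the frame of jig_base below 0.036 m and angle between loc_block's own z axis and vertical above 0.08 rad and y of block_head in the frame of jig_base below -0.003 m), for 0.1 s.
3. then over to the +y side again, still in the slot (all of step 1), for 0.1 s.
At the end, for the whole second after the job is handed in: Rocked to +y, -y, +y (4.6 degrees and head 3 mm or more) in the slot; then fingers hold the block still, within 17 degrees of upright and 30 mm of its slot, foot 5 to 45 mm above the base and not touching it; base flat, moved or swung under 8 mm, bystanders under 30 mm (z of loc_block in the frame of jig_base between 0.041 and 0.081 m and horizontal distance between loc_block and jig_base below 0.03 m and angle between loc_block's own z axis and vertical below 0.3 rad and contact force between loc_block and the fingers above 1 N and contact force between loc_block and jig_base below 0.2 N and linear speed of loc_block below 0.03 m/s and height (world z) of jig_base below 0.006 m and angle between jig_base's own z axis and vertical below 0.05 rad and distance of each of jig_base, base_end from where it was at the start of the episode below 0.008 m and distance of each of steel_disc, rubber_chip, lot_stamp from where it was at the start of the episode below 0.03 m); the arm keeps its last pose, push and grip.
It fails at once if the base is lifted or tipped (height (world z) of jig_base above 0.012 m or angle between jig_base's own z axis and vertical above 0.12 rad).
It fails at once if the base is dragged, or its end swung round, more than 8 mm (distance of any of jig_base, base_end from where it was at the start of the episode above 0.008 m).
It fails at once if a bystander is pushed more than 30 mm or tipped over (distance of any of steel_disc, rubber_chip, lot_stamp from where it was at the start of the episode above 0.03 m or angle between lot_stamp's own z axis and vertical above 0.5 rad).
It also fails if it takes over 42 s, if anything falls off the work surface, if the arm or the gripper's body presses on something with over 40 N, if the wrist force passes 120 N, or if a joint passes its speed limit or range.

## Working session

There is one attempt and no reset: what is moved stays moved. The work goes in short steps, Python scripts to look and compute and a shell command to move; the robot and the scene stay as the last step left them, time stands still between calls to the robot, and variables do not carry over. Pictures are saved under pics/ and viewed, and the job is handed in when it is done.

```bash
mkdir -p pics
python3 - <<'E'
from cell import arm,get_image,camera_model
import cv2
print(arm.observe())
for n in("scene","top"):
    im=get_image(n); cv2.imwrite(f"pics/{n}0.png",im[:,:,::-1]); print(n,camera_model(n))
E
```

```text
{'clock': 0.0, 'joints': array([ 1.18241628,  0.43522086,  0.02494602,  1.57411047, -0.0116296 ,
        1.13398502, -0.07507366]), 'dq': array([-1.57927488e-03,  1.65957661e-04, -2.58856255e-04, -9.61441746e-05,
        5.82185202e-04,  1.10055767e-03, -7.12475086e-04]), 'joint_efforts': array([-7.44410409e-04, -6.67840433e+01,  9.85070877e-01, -3.14448202e+01,
       -6.03642873e-02,  4.29765740e-02,  1.63217715e-04]), 'position': array([ 0.17611161, -0.59942809,  0.40394057]), 'ee_rot': array([-3.10805382e+00, -4.47107041e-01,  5.15732130e-04]), 'force': array([ 0.11209928,  0.00161918, -1.02382324]), 'ft_torque': array([ 0.00059542,  0.0009705 , -0.04020482]), 'width': 0.9997319795808958}
scene {'fx': 369.4636930732015, 'fy': 369.4636930732015, 'cx': 255.5174598301585, 'cy': 187.80698785115356, 'k1': -0.08476236807455517, 'position': array([ 0.82571791, -0.04722034,  0.7627255 ]), 'orientation': array([-1.2775495 , -2.37827608,  0.80502688])}
top {'fx': 447.102736569166, 'fy': 447.102736569166, 'cx': 252.78228646684724, 'cy': 192.60212332407838, 'k1': 0.006219442499951189, 'position': array([ 0.20110197, -0.32529297,  0.89630755]), 'orientation': array([-2.15462969,  2.06329306, -0.20790163])}
```

View pics/scene0.png

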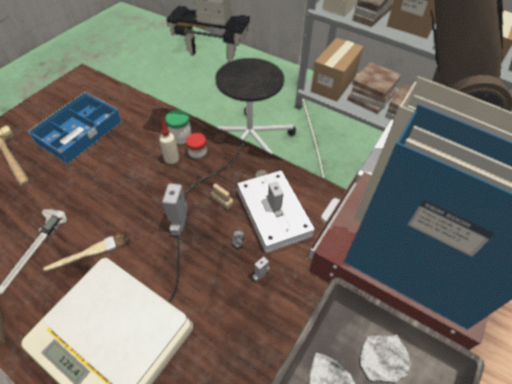

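View pics/top0.png

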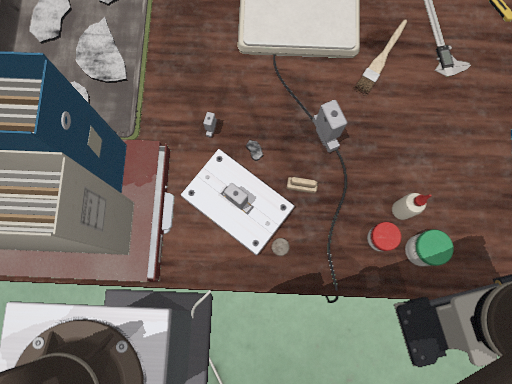

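The top view shows the plate near (238,201) with the block at (237,196). Look-alike blocks are at (209,122) and (332,120), and the disc is at (281,247). I'll enlarge this area.

Run:
```python
import cv2
a=cv2.imread("pics/top0.png")[140:265,170:330]; cv2.imwrite("pics/t1.png",cv2.resize(a,None,fx=5,fy=4.8 and 5,interpolation=cv2.INTER_CUBIC)[:600])
a=cv2.imread("pics/scene0.png")[160:260,220:330]; cv2.imwrite("pics/s1.png",cv2.resize(a,None,fx=6,fy=6,interpolation=cv2.INTER_CUBIC))
```

```text
(no output)
```

View pics/t1.png

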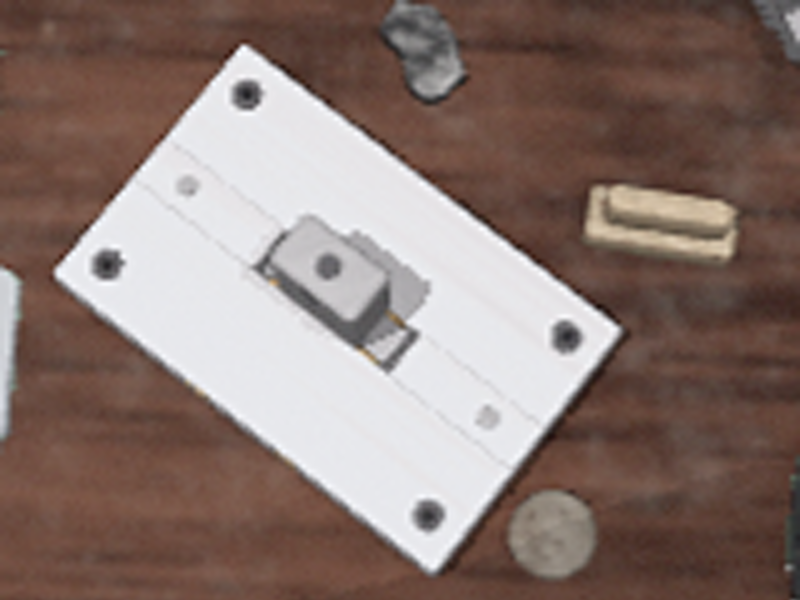

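View pics/s1.png

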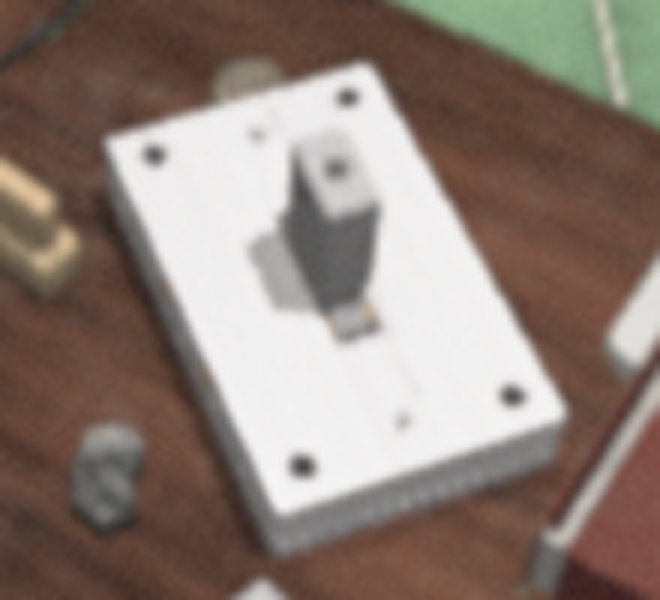

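```bash
cat > h.py <<'E'
import numpy as np
from cell import camera_model
from scipy.spatial.transform import Rotation as R
def ray(n,u,v):
    c=camera_model(n); x=(u-c['cx'])/c['fx']; y=(v-c['cy'])/c['fy']
    X,Y=x,y
    for _ in range(20):
        s=1+c['k1']*(X*X+Y*Y); X,Y=x/s,y/s
    return c['position'],R.from_rotvec(c['orientation']).apply([X,Y,1])
def at(n,u,v,z):
    p,d=ray(n,u,v); return p+d*(z-p[2])/d[2]
def proj(n,P):
    c=camera_model(n); q=R.from_rotvec(c['orientation']).inv().apply(np.asarray(P)-c['position'])
    x,y=q[0]/q[2],q[1]/q[2]; s=1+c['k1']*(x*x+y*y)
    return c['cx']+c['fx']*x*s,c['cy']+c['fy']*y*s
E
python3 - <<'E'
from h import *
np.set_printoptions(precision=4,suppress=True)
T=lambda u,v,z:at('top',170+u/5,140+v/5,z)
S=lambda u,v,z:at('scene',220+u/6,160+v/6,z)
# order: top-left, left, bottom, right in top crop
t=[T(*p,.036) for p in[(243,43),(57,270),(434,574),(622,331)]]
s=[S(*p,.036) for p in[(283,517),(568,413),(372,62),(105,140)]]
for q in(t,s):
    q=np.array(q); print(q[:,:2].tolist()); c=q.mean(0)
    l=(q[2]-q[1]+q[3]-q[0])/2; w=(q[0]-q[1]+q[3]-q[2])/2
    print('c',c,'L',np.linalg.norm(l),np.degrees(np.arctan2(l[1],l[0])),'W',np.linalg.norm(w),np.degrees(np.arctan2(w[1],w[0])))
for n,q in(('T',[T(187,185,.0395),T(488,416,.0395)]),('S',[S(403,421,.0395),S(257,135,.0395)])):
    q=np.array(q);l=q[1]-q[0];print(n,q.mean(0),np.linalg.norm(l),np.degrees(np.arctan2(l[1],l[0])))
print('blocktop',T(330,265,.103),S(336,168,.103))
for nm,p in dict(lump=(425,50),stamp=(660,230),disc=(553,535)).items(): print(nm,T(*p,.005))
for p in[(209,122),(332,120),(165,215)]: print(at('top',*p,.05))
from cell import arm; o=arm.observe(); print(R.from_rotvec(o['ee_rot']).as_matrix())
E
```

```text
[[0.4671095923131193, -0.24129854095855743], [0.37111100272631153, -0.17375346059534985], [0.2590322859245718, -0.32675992445231966], [0.35631540946258367, -0.39614609858825234]]
c [ 0.3634 -0.2845  0.036 ] L 0.19003054224579602 -125.90290068071549 W 0.11843562501119903 -35.31582718227742
[[0.4685708383705253, -0.23530267726638832], [0.3694709444726411, -0.1678742363493453], [0.2587532488071612, -0.3213914053296888], [0.35858489638718266, -0.3923829349463224]]
c [ 0.3638 -0.2792  0.036 ] L 0.19051302916034984 -125.39675620152609 W 0.1211753341622374 -34.83085702602216
T [ 0.3635 -0.284   0.0395] 0.14962329794447665 -125.36426531034833
S [ 0.3665 -0.2789  0.0395] 0.1490384747738304 -125.58211114708953
blocktop [ 0.364  -0.2843  0.103 ] [ 0.3641 -0.2805  0.103 ]
lump [ 0.4769 -0.314   0.005 ]
stamp [ 0.4044 -0.4132  0.005 ]
disc [ 0.2785 -0.3734  0.005 ]
[ 0.5173 -0.2202  0.05  ]
[ 0.5319 -0.4657  0.05  ]
[ 0.3261 -0.148   0.05  ]
[[ 0.9595  0.2819 -0.0005]
 [ 0.2819 -0.9595  0.0013]
 [-0.0001 -0.0014 -1.    ]]
```

Both views agree on the base: centre about (0.364, -0.282), its long axis 54.5° from world x. I'll grip across y, so the tool's y axis has to line up with the slot. First I'll hover over the block.

```bash
python3 -m pendant '[[[35,-32,0,0,0,0.1,-1],[85,-80,0,0,0,0.25,-1],[125,-117,10,0,0,0.4,-1],[165,-154,20,0,0,0.55,-1],[205,-190,30,0,0,0.7,-1],[240,-224,40,0,0,0.82,-1],[262,-244,45,0,0,0.88,-1],[270,-251,50,0,0,0.906,-1],[270,-251,50,0,0,0.906,-1],[270,-251,50,0,0,0.906,-1]]]' 40
python3 - <<'E'
from h import *
from cell import arm,get_image
import cv2
np.set_printoptions(precision=4,suppress=True)
o=arm.observe(); print(o); print(R.from_rotvec(o['ee_rot']).as_matrix())
for n in("scene","top"):
    cv2.imwrite(f"pics/{n}1.png",get_image(n)[:,:,::-1])
E
```

```text
clock: 1.35
position: [0.3641, -0.2833, 0.3548]
ee_rot: [2.991, -0.959, -0.0]
force: [-0.1, -0.7, 0.5]
width: 0.999
{'clock': 1.35, 'joints': array([ 0.53  ,  0.2258,  0.0181,  2.0235, -0.0048,  0.8924, -1.6406]), 'dq': array([ 0.0092, -0.0025,  0.0032, -0.0015, -0.0018, -0.0011, -0.0029]), 'joint_efforts': array([ -0.7085, -45.7221,   0.0929, -27.0115,  -0.0613,  -0.0815,
        -0.0252]), 'position': array([ 0.3641, -0.2833,  0.3548]), 'ee_rot': array([ 2.9913, -0.959 , -0.0002]), 'force': array([-0.0632, -0.6796,  0.4581]), 'ft_torque': array([ 0.0204,  0.0552, -0.0205]), 'width': 0.9986170946401419}
[[ 0.8136 -0.5814 -0.0002]
 [-0.5814 -0.8136 -0.0003]
 [-0.      0.0003 -1.    ]]
```

Run:
```python
import cv2,numpy as np
a=cv2.imread("pics/scene1.png");b=cv2.imread("pics/top1.png")
cv2.imwrite("pics/c1.png",cv2.resize(np.hstack([a,b]),(800,300)))
```

```text
(no output)
```

View pics/c1.png

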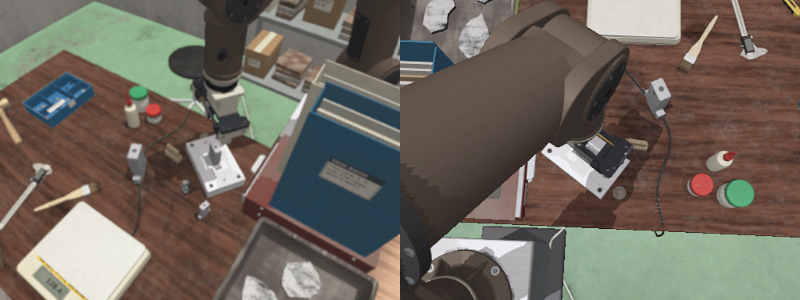

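Run:
```python
import cv2
a=cv2.imread("pics/scene1.png")[100:260,220:340]; cv2.imwrite("pics/s2.png",cv2.resize(a,None,fx=3.7,fy=3.7,interpolation=cv2.INTER_CUBIC))
```

```text
(no output)
```

View pics/s2.png

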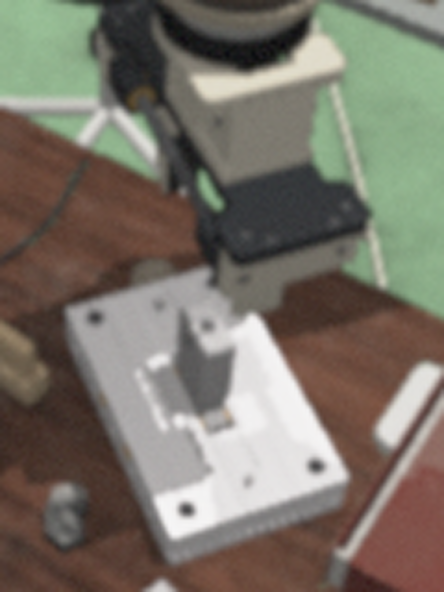

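```bash
python3 -m pendant '[[[0,-1,30,0,0,0,-1],[0,-1,60,0,0,0,-1],[0,-1,85,0,0,0,-1],[0,-1,105,0,0,0,-1],[0,-1,117,0,0,0,-1],[0,-1,117,0,0,0,-1],[0,-1,117,0,0,0,-1]]]'
python3 - <<'E'
from h import *
from cell import arm,get_image
import cv2
np.set_printoptions(precision=4,suppress=True)
o=arm.observe(); print(o)
a=get_image("scene")[100:260,220:340,::-1]; cv2.imwrite("pics/s3.png",cv2.resize(a,None,fx=3.7,fy=3.7,interpolation=cv2.INTER_CUBIC))
E
```

```text
clock: 2.33
position: [0.3653, -0.2822, 0.2383]
ee_rot: [2.991, -0.959, 0.001]
force: [0.0, 0.3, 0.5]
width: 1.001
{'clock': 2.325, 'joints': array([ 0.5348,  0.403 ,  0.0092,  2.1444, -0.0063,  0.5933, -1.6428]), 'dq': array([-0.0025, -0.0056, -0.0009, -0.0013, -0.0011, -0.0015, -0.0011]), 'joint_efforts': array([  0.0605, -51.7226,   0.7165, -19.3023,  -0.0057,  -0.0815,
         0.0038]), 'position': array([ 0.3653, -0.2822,  0.2383]), 'ee_rot': array([ 2.9913, -0.959 ,  0.0014]), 'force': array([0.0224, 0.2989, 0.4862]), 'ft_torque': array([0.0649, 0.0057, 0.0003]), 'width': 1.0007694365742466}
```

View pics/s3.png

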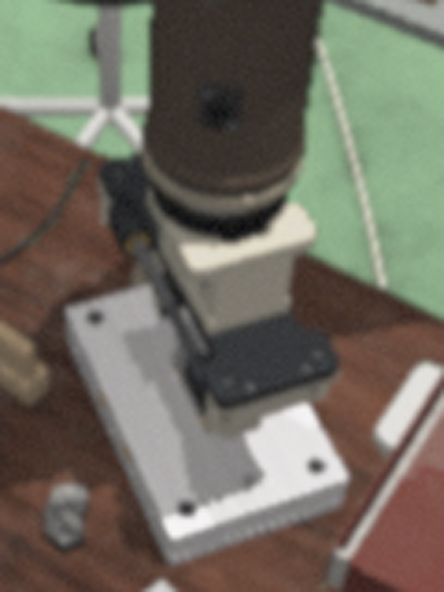

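```bash
python3 -m pendant '[[[0,0,0,0,0,0,0],[0,0,0,0,0,0,0.1],[0,0,0,0,0,0,0.2],[0,0,0,0,0,0,0.4],[0,0,0,0,0,0,1],[0,0,0,0,0,0,1],[0,0,0,0,0,0,1]]]' 58
python3 - <<'E'
from h import *
from cell import arm
np.set_printoptions(precision=4,suppress=True)
o=arm.observe(); print(o['force'],o['ft_torque'],o['width']*92)
E
```

```text
clock: 3.25
position: [0.3647, -0.2825, 0.2377]
ee_rot: [2.991, -0.96, -0.0]
force: [-2.0, -4.1, 1.6]
width: 0.428
[-1.9522 -4.0712  1.5625] [-0.6774  0.5612  0.0223] 39.36289074437322
```

Gripped at 39.4 mm opening, which matches the head, with a small side force. I'll start with half a tilt, turning about the pinch height (212 mm below the TCP), and check the forces.

```bash
python3 -m pendant '[[[0,-4.6,-0.4,-0.022,0,0,1],[0,-9.3,-0.6,-0.044,0,0,1],[0,-14,-0.7,-0.065,0,0,1],[0,-18.6,-0.8,-0.087,0,0,1],[0,-18.6,-0.8,-0.087,0,0,1]]]'
cat > st.py <<'E'
from h import *
from cell import arm
np.set_printoptions(precision=4,suppress=True)
o=arm.observe(); M=R.from_rotvec(o['ee_rot']).as_matrix()
B=np.array([[.8136,-.5814,0],[.5814,.8136,0],[0,0,1]]);B[0:2,:2]=[[.8136,-.5814],[.5814,.8136]]
B=np.array([[.8136,-.5814,0],[.5814,.8136,0],[0,0,1.]])  # rows: base x, base y, z
f=B@o['force']; t=B@o['ft_torque']
ax=-M[:,2]; a=B@ax
foot=o['position']-ax*(.2377-.009)
print('clk',o['clock'],'F',f,'T',t,'w',o['width']*92,'tilt+y deg',np.degrees(np.arctan2(a[1],a[2])),'tilt x',np.degrees(a[0]))
print('pos',o['position'],'foot rel slot (base axes)',(B@(foot-np.array([.3647,-.2825,0])))*1000)
print('tool in base',np.round(B@M,3).tolist(),'j',o['joints'])
E
python3 st.py
```

```text
clock: 3.88
position: [0.3757, -0.267, 0.2381]
ee_rot: [2.912, -0.933, -0.042]
force: [-1.4, -4.7, -5.3]
width: 0.434
clk 3.875 F [ 1.6368 -4.6593 -5.2932] T [-0.862  -0.4118  0.0494] w 39.95064133417187 tilt+y deg 5.063017710263078 tilt x 0.032137577723874496
pos [ 0.3757 -0.267   0.2381] foot rel slot (base axes) [-0.2373 -1.1534 10.3258]
tool in base [[1.0, 0.0, -0.001], [0.0, -0.996, -0.088], [-0.001, 0.088, -0.996]] j [ 0.3998  0.4042  0.0835  2.1503  0.0962  0.6038 -1.7937]
```

```bash
cat > plan.py <<'E'
import sys,numpy as np
d=211.7
def P(t,h): t=np.radians(t); return (d+h)*np.array([np.sin(t),np.cos(t)])
t0,h0,t1,h1,n=map(float,sys.argv[1:6])
a=np.radians(t0); ty=np.array([-np.cos(a),np.sin(a)]); tz=np.array([-np.sin(a),-np.cos(a)])
for k in range(1,int(n)+1):
    s=k/n; t=t0+s*(t1-t0); h=h0+s*(h1-h0); D=P(t,h)-P(t0,h0)
    print(f"[0,{D@ty:.1f},{D@tz:.1f},{-np.radians(t-t0):.3f},0,0,1]",end=',')
print()
E
python3 plan.py 5 1.5 10 3 4; python3 plan.py 10 3 -10 8 12
```

```text
[0,-4.7,-0.3,-0.022,0,0,1],[0,-9.3,-0.5,-0.044,0,0,1],[0,-14.0,-0.7,-0.065,0,0,1],[0,-18.7,-0.7,-0.087,0,0,1],
[0,6.3,-0.3,0.029,0,0,1],[0,12.5,-0.5,0.058,0,0,1],[0,18.8,-0.4,0.087,0,0,1],[0,25.1,-0.2,0.116,0,0,1],[0,31.4,0.2,0.145,0,0,1],[0,37.7,0.8,0.175,0,0,1],[0,44.0,1.6,0.204,0,0,1],[0,50.3,2.5,0.233,0,0,1],[0,56.5,3.7,0.262,0,0,1],[0,62.8,5.0,0.291,0,0,1],[0,69.0,6.5,0.320,0,0,1],[0,75.1,8.2,0.349,0,0,1],
```

```bash
python3 -m pendant '[[[0,-4.7,-0.3,-0.022,0,0,1],[0,-9.3,-0.5,-0.044,0,0,1],[0,-14,-0.7,-0.065,0,0,1],[0,-18.7,-0.7,-0.087,0,0,1],[0,-18.7,-0.7,-0.087,0,0,1],[0,-18.7,-0.7,-0.087,0,0,1]]]'
python3 st.py
python3 - <<'E'
from cell import get_image
import cv2
a=get_image("scene")[100:260,220:340,::-1]; cv2.imwrite("pics/s4.png",cv2.resize(a,None,fx=3.7,fy=3.7,interpolation=cv2.INTER_CUBIC))
E
```

```text
clock: 4.62
position: [0.3865, -0.2515, 0.2371]
ee_rot: [2.832, -0.907, -0.081]
force: [-0.6, -6.0, -9.4]
width: 0.435
clk 4.625 F [ 3.0405 -5.2167 -9.4138] T [-0.6349 -0.6845  0.1221] w 40.02970747879694 tilt+y deg 10.066785823219403 tilt x 0.043896607006271626
pos [ 0.3865 -0.2515  0.2371] foot rel slot (base axes) [-0.4239 -2.0558 11.9397]
tool in base [[1.0, 0.0, -0.001], [0.0, -0.985, -0.175], [-0.001, 0.175, -0.985]] j [ 0.2731  0.4143  0.1493  2.1509  0.1913  0.6267 -1.9376]
```

View pics/s4.png

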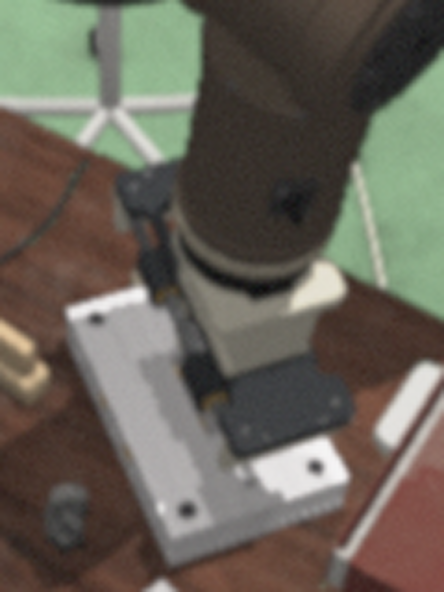

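The base corners are at the same pixels as before. Now the swing to the other side.

```bash
python3 -m pendant '[[[0,6.3,-0.3,0.029,0,0,1],[0,12.5,-0.5,0.058,0,0,1],[0,18.8,-0.4,0.087,0,0,1],[0,25.1,-0.2,0.116,0,0,1],[0,31.4,0.2,0.145,0,0,1],[0,37.7,0.8,0.175,0,0,1]]]'
python3 st.py; python3 plan.py 0 5.5 -10 8 6
```

```text
clock: 5.42
position: [0.3651, -0.2817, 0.2429]
ee_rot: [-2.991, 0.957, 0.001]
force: [0.2, -3.4, -10.7]
width: 0.435
clk 5.425 F [  2.1486  -2.686  -10.7257] T [-1.3322 -0.4403 -0.0108] w 40.0258066242355 tilt+y deg -0.049229753841348894 tilt x 0.04780082356250061
pos [ 0.3651 -0.2817  0.2429] foot rel slot (base axes) [-0.3612  1.0371 14.1811]
tool in base [[1.0, 0.001, -0.001], [0.001, -1.0, 0.001], [-0.001, -0.001, -1.0]] j [ 0.5322  0.3947  0.0121  2.1413 -0.0098  0.6064 -1.6389]
[0,6.3,-0.3,0.029,0,0,1],[0,12.7,-0.5,0.058,0,0,1],[0,19.0,-0.4,0.087,0,0,1],[0,25.4,-0.2,0.116,0,0,1],[0,31.8,0.2,0.145,0,0,1],[0,38.2,0.8,0.175,0,0,1],
```

```bash
python3 -m pendant '[[[0,6.3,-0.3,0.029,0,0,1],[0,12.7,-0.5,0.058,0,0,1],[0,19,-0.4,0.087,0,0,1],[0,25.4,-0.2,0.116,0,0,1],[0,31.8,0.2,0.145,0,0,1],[0,38.2,0.8,0.175,0,0,1],[0,38.2,0.8,0.175,0,0,1],[0,38.2,0.8,0.175,0,0,1]]]'
python3 st.py; python3 plan.py -10 8 0 10.5 6;  python3 - <<'E'
from cell import get_image
import cv2
a=get_image("scene")[100:260,220:340,::-1]; cv2.imwrite("pics/s5.png",cv2.resize(a,None,fx=3.7,fy=3.7,interpolation=cv2.INTER_CUBIC))
E
```

```text
clock: 6.42
position: [0.3431, -0.3125, 0.2422]
ee_rot: [-2.832, 0.907, -0.079]
force: [0.8, -1.4, -9.5]
width: 0.431
clk 6.425 F [ 1.4615 -0.6761 -9.5318] T [-0.1733 -0.3244 -0.0846] w 39.60890881958075 tilt+y deg -10.044546823143872 tilt x 0.048183997377758254
pos [ 0.3431 -0.3125  0.2422] foot rel slot (base axes) [-0.3447  2.8782 17.0321]
tool in base [[1.0, 0.001, -0.001], [0.001, -0.985, 0.174], [-0.001, -0.174, -0.985]] j [ 0.7934  0.4159 -0.1247  2.1164 -0.2115  0.634  -1.3398]
[0,-6.4,-0.3,-0.029,0,0,1],[0,-12.8,-0.5,-0.058,0,0,1],[0,-19.3,-0.4,-0.087,0,0,1],[0,-25.7,-0.2,-0.116,0,0,1],[0,-32.1,0.3,-0.145,0,0,1],[0,-38.6,0.9,-0.175,0,0,1],
```

View pics/s5.png

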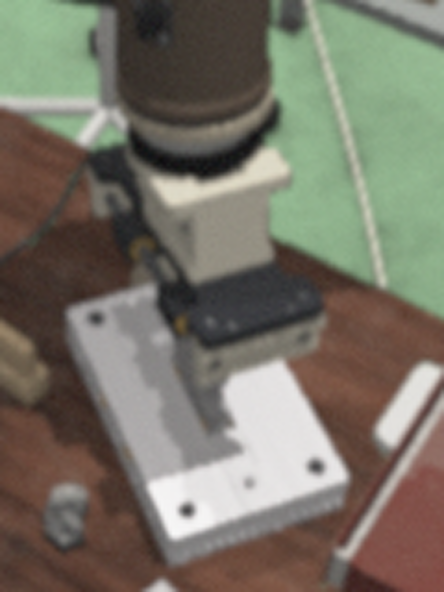

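```bash
python3 -m pendant '[[[0,-6.4,-0.3,-0.029,0,0,1],[0,-12.8,-0.5,-0.058,0,0,1],[0,-19.3,-0.4,-0.087,0,0,1],[0,-25.7,-0.2,-0.116,0,0,1],[0,-32.1,0.3,-0.145,0,0,1],[0,-38.6,0.9,-0.175,0,0,1]]]'
python3 st.py; python3 plan.py 0 10.5 10 12.5 6
```

```text
clock: 7.22
position: [0.3652, -0.2814, 0.2482]
ee_rot: [2.991, -0.958, -0.001]
force: [0.7, -3.1, -12.7]
width: 0.43
clk 7.225 F [  2.3465  -2.1427 -12.6529] T [ 0.3427 -0.4082  0.0416] w 39.56883705865573 tilt+y deg 0.03264779762883188 tilt x 0.024152572985338117
pos [ 0.3652 -0.2814  0.2482] foot rel slot (base axes) [-0.3838  1.0564 19.4609]
tool in base [[1.0, 0.001, -0.0], [0.001, -1.0, -0.001], [-0.0, 0.001, -1.0]] j [ 0.531   0.3852  0.0119  2.1374 -0.0068  0.6194 -1.6433]
[0,-6.5,-0.2,-0.029,0,0,1],[0,-13.0,-0.3,-0.058,0,0,1],[0,-19.5,-0.2,-0.087,0,0,1],[0,-26.0,0.2,-0.116,0,0,1],[0,-32.4,0.7,-0.145,0,0,1],[0,-38.9,1.4,-0.175,0,0,1],
```

```bash
python3 -m pendant '[[[0,-6.5,-0.2,-0.029,0,0,1],[0,-13,-0.3,-0.058,0,0,1],[0,-19.5,-0.2,-0.087,0,0,1],[0,-26,0.2,-0.116,0,0,1],[0,-32.4,0.7,-0.145,0,0,1],[0,-38.9,1.4,-0.175,0,0,1],[0,-38.9,1.4,-0.175,0,0,1],[0,-38.9,1.4,-0.175,0,0,1]]]'
python3 st.py; python3 plan.py 10 12.5 -10 16 12;  python3 - <<'E'
from cell import get_image
import cv2
a=get_image("scene")[100:260,220:340,::-1]; cv2.imwrite("pics/s6.png",cv2.resize(a,None,fx=3.7,fy=3.7,interpolation=cv2.INTER_CUBIC))
E
```

```text
clock: 8.22
position: [0.3878, -0.25, 0.2473]
ee_rot: [2.834, -0.907, -0.078]
force: [0.0, 0.5, 0.3]
width: 0.43
clk 8.225 F [-0.2625  0.4057  0.2553] T [0.4253 0.427  0.0225] w 39.52101848798092 tilt+y deg 9.925103392542383 tilt x -0.030845218601283073
pos [ 0.3878 -0.25    0.2473] foot rel slot (base axes) [ 0.0615  0.44   22.02  ]
tool in base [[1.0, 0.001, 0.001], [0.001, -0.985, -0.172], [0.0, 0.172, -0.985]] j [ 0.2792  0.3958  0.1365  2.1417  0.1931  0.653  -1.9405]
[0,6.5,-0.2,0.029,0,0,1],[0,13.1,-0.2,0.058,0,0,1],[0,19.6,-0.0,0.087,0,0,1],[0,26.2,0.4,0.116,0,0,1],[0,32.7,0.9,0.145,0,0,1],[0,39.2,1.7,0.175,0,0,1],[0,45.8,2.6,0.204,0,0,1],[0,52.2,3.8,0.233,0,0,1],[0,58.7,5.1,0.262,0,0,1],[0,65.1,6.6,0.291,0,0,1],[0,71.5,8.3,0.320,0,0,1],[0,77.9,10.2,0.349,0,0,1],
```

View pics/s6.png

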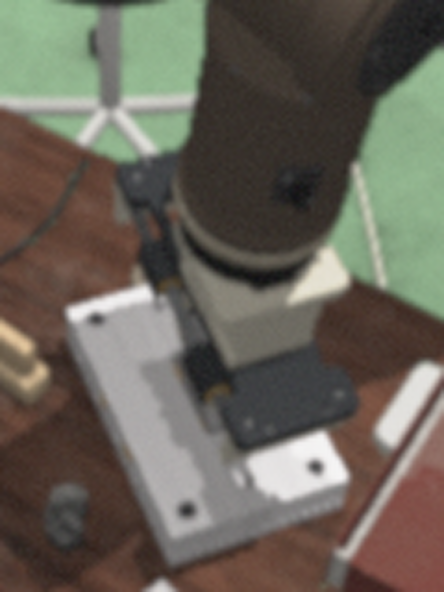

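The forces dropped to nearly zero, so the pinch seems to have let go. I'll do one more swing to the other side while the foot is still in the slot. That gives two each way, and it covers the 180° ambiguity about which end of the base is +y.

```bash
python3 plan.py 10 12.5 0 13.5 6;python3 plan.py 0 13.5 -10 14.5 6; python3 plan.py -10 14.5 0 17 6
```

```text
[0,6.5,-0.1,0.029,0,0,1],[0,13.1,0.0,0.058,0,0,1],[0,19.6,0.4,0.087,0,0,1],[0,26.1,0.9,0.116,0,0,1],[0,32.6,1.5,0.145,0,0,1],[0,39.1,2.4,0.175,0,0,1],
[0,6.6,-0.1,0.029,0,0,1],[0,13.1,0.0,0.058,0,0,1],[0,19.7,0.4,0.087,0,0,1],[0,26.2,0.9,0.116,0,0,1],[0,32.8,1.6,0.145,0,0,1],[0,39.3,2.4,0.175,0,0,1],
[0,-6.6,-0.3,-0.029,0,0,1],[0,-13.2,-0.4,-0.058,0,0,1],[0,-19.8,-0.4,-0.087,0,0,1],[0,-26.5,-0.1,-0.116,0,0,1],[0,-33.1,0.3,-0.145,0,0,1],[0,-39.7,1.0,-0.175,0,0,1],
```

```bash
python3 -m pendant '[[[0,6.5,-0.1,0.029,0,0,1],[0,13.1,0,0.058,0,0,1],[0,19.6,0.4,0.087,0,0,1],[0,26.1,0.9,0.116,0,0,1],[0,32.6,1.5,0.145,0,0,1],[0,39.1,2.4,0.175,0,0,1],[0,39.1,2.4,0.175,0,0,1]]]'
python3 st.py;python3 - <<'E'
from cell import get_image
import cv2
a=get_image("scene")[100:260,220:340,::-1]; cv2.imwrite("pics/s7.png",cv2.resize(a,None,fx=3.7,fy=3.7,interpolation=cv2.INTER_CUBIC))
E
```

```text
clock: 9.15
position: [0.3656, -0.2828, 0.2533]
ee_rot: [-2.99, 0.96, -0.007]
force: [-3.8, 2.4, 25.5]
width: 0.435
clk 9.15 F [-4.4827 -0.2058 25.4582] T [0.1252 1.0212 0.1052] w 40.04089714409776 tilt+y deg -0.15801847444717912 tilt x -0.22210445420387
pos [ 0.3656 -0.2828  0.2533] foot rel slot (base axes) [ 1.8352  0.9147 24.5568]
tool in base [[1.0, -0.001, 0.004], [-0.001, -1.0, 0.003], [0.004, -0.003, -1.0]] j [ 0.5342  0.3771  0.012   2.132  -0.0117  0.6285 -1.6376]
```

View pics/s7.png

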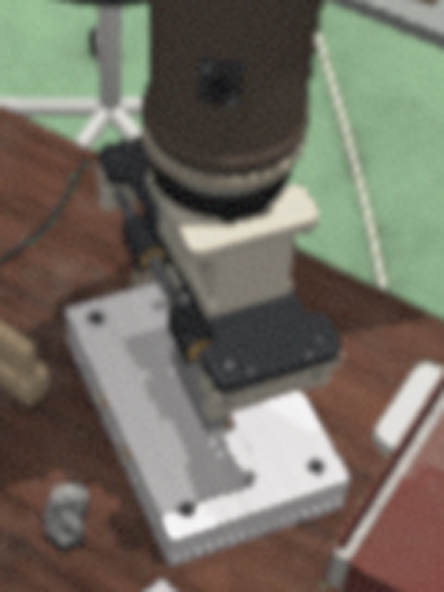

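There is now 25 N upward on the tool: the tongue is free and sits on the spring cheeks. I'll raise it so the tilted tongue clears the cheeks (foot still about 31 mm, below the 36 mm mouth), then do the last swing.

```bash
python3 -m pendant '[[[0,0,-2,0,0,0,1],[0,0,-4,0,0,0,1],[0,0,-6,0,0,0,1],[0,0,-8,0,0,0,1],[0,0,-8,0,0,0,1]]]'
python3 st.py;python3 plan.py 0 21.5 -10 21.5 6
```

```text
clock: 9.82
position: [0.3651, -0.282, 0.2594]
ee_rot: [-2.991, 0.958, -0.001]
force: [0.8, -0.6, -2.4]
width: 0.433
clk 9.825 F [ 0.9811  0.0178 -2.3677] T [ 0.0972  0.0188 -0.0164] w 39.797197528219996 tilt+y deg -0.0561740561844287 tilt x -0.00455225523017788
pos [ 0.3651 -0.282   0.2594] foot rel slot (base axes) [ 0.0218  0.8791 30.7461]
tool in base [[1.0, 0.0, 0.0], [0.0, -1.0, 0.001], [0.0, -0.001, -1.0]] j [ 0.531   0.3662  0.0141  2.1273 -0.01    0.648  -1.639 ]
[0,6.8,0.1,0.029,0,0,1],[0,13.6,0.4,0.058,0,0,1],[0,20.3,0.9,0.087,0,0,1],[0,27.1,1.6,0.116,0,0,1],[0,33.8,2.5,0.145,0,0,1],[0,40.5,3.5,0.175,0,0,1],
```

```bash
python3 -m pendant '[[[0,6.8,0.1,0.029,0,0,1],[0,13.6,0.4,0.058,0,0,1],[0,20.3,0.9,0.087,0,0,1],[0,27.1,1.6,0.116,0,0,1],[0,33.8,2.5,0.145,0,0,1],[0,40.5,3.5,0.175,0,0,1],[0,40.5,3.5,0.175,0,0,1],[0,40.5,3.5,0.175,0,0,1]]]'
python3 st.py; python3 plan.py -10 21.5 0 24 6
```

```text
clock: 10.82
position: [0.3416, -0.3147, 0.2558]
ee_rot: [-2.832, 0.907, -0.08]
force: [0.1, 0.5, -2.1]
width: 0.429
clk 10.825 F [-0.2556  0.4693 -2.1012] T [-0.2454  0.0391  0.0068] w 39.510162469967895 tilt+y deg -10.05482379043887 tilt x 0.009577340498735449
pos [ 0.3416 -0.3147  0.2558] foot rel slot (base axes) [-0.08    0.2743 30.6602]
tool in base [[1.0, 0.0, -0.0], [0.0, -0.985, 0.175], [-0.0, -0.175, -0.985]] j [ 0.7831  0.3923 -0.1036  2.1055 -0.2195  0.6694 -1.3299]
[0,-6.8,-0.3,-0.029,0,0,1],[0,-13.6,-0.4,-0.058,0,0,1],[0,-20.4,-0.4,-0.087,0,0,1],[0,-27.3,-0.1,-0.116,0,0,1],[0,-34.1,0.4,-0.145,0,0,1],[0,-40.9,1.1,-0.175,0,0,1],
```

```bash
python3 -m pendant '[[[0,-6.8,-0.3,-0.029,0,0,1],[0,-13.6,-0.4,-0.058,0,0,1],[0,-20.4,-0.4,-0.087,0,0,1],[0,-27.3,-0.1,-0.116,0,0,1],[0,-34.1,0.4,-0.145,0,0,1],[0,-40.9,1.1,-0.175,0,0,1],[0,-40.9,1.1,-0.175,0,0,1]]]'
python3 st.py
python3 -m pendant '[[[0,0,-4,0,0,0,1],[0,0,-9,0,0,0,1],[0,0,-15,0,0,0,1],[0,0,-20,0,0,0,1],[0,0,-23.5,0,0,0,1],[0,0,-23.5,0,0,0,1],[0,0,-23.5,0,0,0,1],[0,0,-23.5,0,0,0,1]]]'
python3 st.py
python3 - <<'E'
from cell import get_image
import cv2
a=get_image("scene")[:,:,::-1];cv2.imwrite("pics/scene8.png",a)
a=a[100:260,220:340]; cv2.imwrite("pics/s8.png",cv2.resize(a,None,fx=3.7,fy=3.7,interpolation=cv2.INTER_CUBIC))
a=get_image("top")[:,:,::-1];cv2.imwrite("pics/top8.png",a)
E
```

```text
clock: 11.7
position: [0.3658, -0.2809, 0.2621]
ee_rot: [-2.992, 0.954, -0.001]
force: [-0.4, 0.6, -1.8]
width: 0.433
clk 11.7 F [-0.6723  0.2324 -1.7886] T [ 0.0173  0.0484 -0.0112] w 39.8425990663272 tilt+y deg -0.05736502695736468 tilt x -0.017277666611505857
pos [ 0.3658 -0.2809  0.2621] foot rel slot (base axes) [ 0.058   2.222  33.3615]
tool in base [[1.0, 0.003, 0.0], [0.003, -1.0, 0.001], [0.0, -0.001, -1.0]] j [ 0.5285  0.3617  0.0135  2.1252 -0.0094  0.6544 -1.6396]
clock: 12.7
position: [0.365, -0.282, 0.2853]
ee_rot: [-2.991, 0.958, 0.0]
force: [0.4, -0.1, -2.8]
width: 0.434
clk 12.7 F [ 0.4252  0.1318 -2.797 ] T [ 0.0524  0.1124 -0.0407] w 39.952732075720995 tilt+y deg -0.05311763400670845 tilt x 0.019882319924647635
pos [ 0.365  -0.282   0.2853] foot rel slot (base axes) [-0.1704  0.7856 56.5687]
tool in base [[1.0, 0.0, -0.0], [0.0, -1.0, 0.001], [-0.0, -0.001, -1.0]] j [ 0.5296  0.3241  0.0158  2.1031 -0.0091  0.7148 -1.6396]
```

View pics/s8.png

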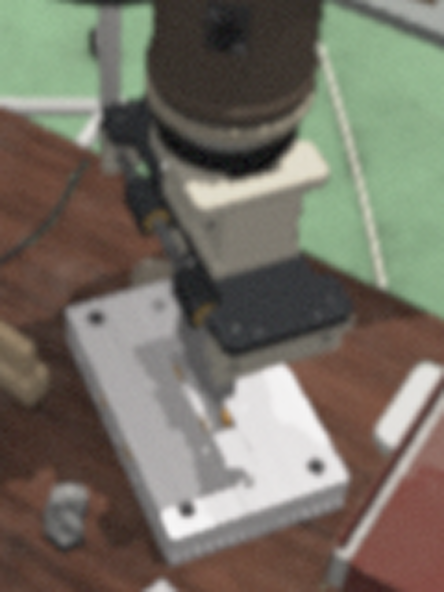

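View pics/top8.png

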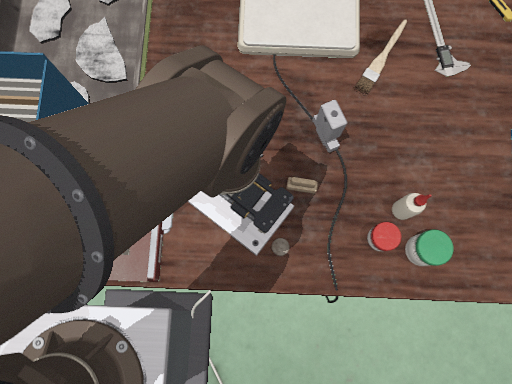

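Run:
```python
from h import *
import cv2
a=cv2.imread("pics/scene8.png")
a=cv2.resize(a[170:240,250:330],None,fx=8,fy=8,interpolation=cv2.INTER_CUBIC)
c=np.array([.365,-.282]);bx=np.array([.8136,-.5814]);by=np.array([.5814,.8136])
def pt(x,y,z,col):
    u,v=proj('scene',[*(c+bx*x+by*y),z]); print(x,y,z,u,v); cv2.circle(a,(int((u-250+.5)*8),int((v-170+.5)*8)),4,col,-1)
for x in(-.008,.008): pt(x,.015,.0566,(0,0,255)); pt(x,.030,.0646,(0,255,0)); pt(x,.030,.0826,(255,0,0))
for x in(-.01,.01): pt(x,.034,.036,(0,255,255))
cv2.imwrite("pics/z8.png",a)
```

```text
-0.008 0.015 0.0566 279.6988037873519 203.8934130322072
-0.008 0.03 0.0646 282.5304435954315 206.8429779627899
-0.008 0.03 0.0826 283.12259044960285 202.29344161266584
0.008 0.015 0.0566 273.4290335907236 205.85865931479367
0.008 0.03 0.0646 276.16528084877893 208.85602595565288
0.008 0.03 0.0826 276.65168184218476 204.32000518876777
-0.01 0.034 0.036 283.08104989725007 214.8325586465031
0.01 0.034 0.036 275.310448363144 217.3347352266905
```

View pics/z8.png

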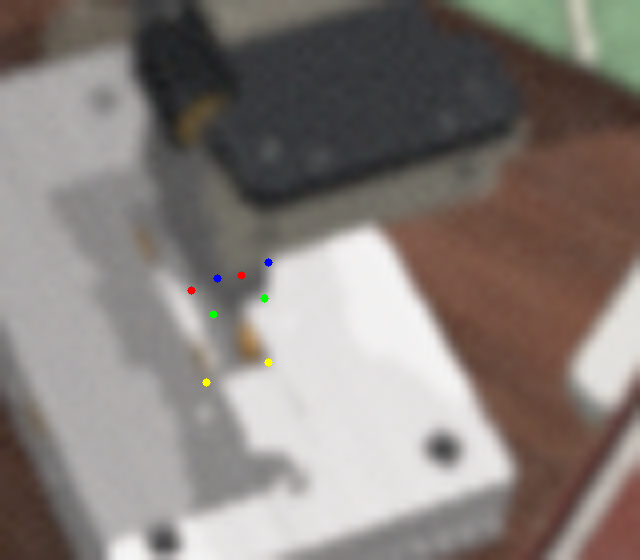

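```bash
python3 - <<'E'
import cv2
a=cv2.imread("pics/scene0.png");b=cv2.imread("pics/scene8.png");t0=cv2.imread("pics/top0.png");t8=cv2.imread("pics/top8.png")
def m(a,b,u,v,r,up=8):
    f=lambda im,r:cv2.resize(im[v-r:v+r,u-r:u+r],None,fx=up,fy=up,interpolation=cv2.INTER_CUBIC)
    q=cv2.matchTemplate(f(b,r+4),f(a,r),cv2.TM_CCOEFF_NORMED);_,s,_,l=cv2.minMaxLoc(q);return round(s,2),(l[0]/up-4,l[1]/up-4)
for p in[(305,226),(270,238),(246,186)]: print('base scene',p,m(a,b,*p,6))
for p in[(255,243),(284,207)]: print('base top',p,m(t0,t8,*p,6))
print('disc',m(t0,t8,281,247,12),'stamp',m(t0,t8,302,185,16),'lump',m(a,b,238,239,10))
from cell import arm
arm.sign_off()
E
python3 st.py
```

```text
base scene (305, 226) (0.99, (0.0, 0.125))
base scene (270, 238) (0.68, (-0.125, 0.0))
base scene (246, 186) (0.98, (0.25, 0.125))
base top (255, 243) (0.99, (-0.125, -0.125))
base top (284, 207) (0.32, (-1.625, 2.125))
disc (0.88, (0.125, 0.0)) stamp (0.94, (0.125, 0.0)) lump (0.95, (0.0, 0.25))
the job is handed in; nothing more can be done
the job is handed in; nothing more can be done
```

The block came free and the job is handed in, with the arm still holding the block over its slot. I gripped it across its 40 mm head at 58 N. I rocked it about ±10° twice each way with its foot still in the slot, raising it a few millimetres per swing.

**Last checks before handing in**
- **Block:** the tool pose puts its foot about 57 mm above the worktop, roughly 20 mm clear of the base. It is upright to about 0.1°, within 1 mm of where I gripped it, and the camera picture agrees with this height.
- **Grip:** the opening reads 39.95 mm, and the force on the tool is 2.8 N downward, about the block's weight.
- **Base and bystanders:** comparing pictures from before and after, the base, disc, stamp and chip all match to within 0.25 pixel, well under 1 mm.

**What didn't go cleanly**
- **Weak matches:** one base corner in the top picture matched poorly (score 0.32) and gave no usable shift; the arm or its shadow probably covers it. Another in the scene picture scored only 0.68, though its shift agreed with the rest.
- **Contact on the fourth swing:** the pinch let go at the end of the third swing. On the way back the tongue pressed on the spring cheeks with about 25 N, so I raised the block 8 mm before finishing. The foot was then about 31 mm above the worktop, still below the mouth.
- **Which end is +y:** the base looks the same from both ends, so I took the end that makes its yaw about −35°. The four alternating swings meet the order whichever end is +y. If it is the other end, the last required rock is that fourth swing, made after the pinch had let go.

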